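Open the stationery case and pack the marker away

TASK

We are packing up the advice desk. First swing the small steel tab on the stationery case fully aside, then lift the metal cover out by its handle and lay it flat, handle up, in the empty tray, leaving it there; then pull the marker out of its round stand and put it away lying flat on the floor of the case. Leave the tab turned aside, and do not shift the piggy banks, the mug, the stapler or the calculator.

Things in the scene. Friction and masses are not known exactly. Their poses are not given: they have to be found in the camera images.
- case_floor (a point): Centre of the inner floor of the open-topped black stationery case, which is fixed to the table; 6 mm above the table. Case axes: z up, x across, y along its length. Outside it spans x -102.5 to +76.5 and y -101.5 to +101.5 mm from here, and its rim is 60 mm above the table (54 mm above this point). The cavity under the cover is 118 (x) by 168 (y) mm and 48 mm deep from a narrow ledge that carries the cover in a 6 mm deep recess; the -x rim is wide and carries the swing tab.
- tab_pivot (a point): Pivot of the steel swing tab, on the wide -x rim of the case, on its top face (60 mm above the table), 83 mm in -x from the case's centre, half-way along its length; axes as the case's.
- tab (a joint): Angle of the swing tab about its upright pivot, rad, positive counter-clockwise seen from above. At 0 it points along the case's +x, 18 mm over the cover's edge, and holds it. Turns from -1.65 to +1.65, either way will do; it is clear of the cover beyond 1.2 either way. It stays where it is left (light friction, about 0.03 N m).
- tab_knob (a point): Centre of the upright round knob near the tab's free end, diameter 12 mm, 22 mm high, 27 mm from the pivot axis; its foot stands on the tab's flat top 65 mm above the table (11 mm below this point). The tab is 12 mm wide and 4 mm thick.
- cover_grip (a point): Centre of the straight bar handle on the aluminium cover: 14 mm thick (x), 60 mm long (y), 26 mm high, standing on the middle of the cover. The cover is a loose plate 130 (x) by 180 (y) by 5 mm, about 0.22 kg; its underside lies 18 mm and its top 13 mm below this point. It starts in the recess of the case, its axes along the case's or nearly so, 1.7 mm play all round; it lifts straight up.
- tray_floor (a point): Centre of the inner floor, 5 mm above the table, of the empty black open tray fixed to the table: 185 (x) by 235 (y) outside, 24 mm high, walls 5 mm (inside 175 by 225). The cover fits with its long side along the tray's y.
- stand_mouth (a point): Centre of the mouth of the round steel pen stand, 70 mm above the table, fixed to it: upright tube of outside diameter 31 mm and inside 22 mm, on a disc foot of diameter 72 mm and 10 mm high; the tube's inner floor is 10 mm above the table.
- marker_mid (a point): Middle of the marker (half its length), which starts upright, loose, in the stand; its z runs along it to the upper end. 135 mm long overall: white and black round barrel, diameter 16 mm, with a square black head 17 x 17 x 12 mm at the upper end. About 65 mm stands out of the tube. 40 g.
- pig0: Bystander, leave alone: blue piggy bank, 110 (x) by 75 by 98 mm high; origin at the centre of its underside.
- pig1: Bystander, leave alone: blue piggy bank, 110 (x) by 75 by 98 mm high; origin at the centre of its underside.
- pig2: Bystander, leave alone: blue piggy bank, 110 (x) by 75 by 98 mm high; origin at the centre of its underside.
- mug: Bystander, leave alone: white mug, diameter 76 mm, 90 mm high, handle to its +y; origin at the centre of its underside.
- stapler: Bystander, leave alone: stapler lying on the table, 130 mm along its x, 36 mm wide, 37 mm high; origin at the centre of its underside.
- calculator: Bystander, leave alone: desk calculator, 130 mm along its x, 80 mm wide, 16 mm high; origin at the centre of its underside.
- cover: The same cover once more, as a whole; origin at the centre of its underside, axes as above.
- marker: The same marker once more, as a whole; origin at the centre of its lower end, z along it to the upper end.
Not all that is in view belongs to the job. Leave any pink or red look-alike of the cover alone. What is shaped like the part that bears stand_mouth but green is not meant.

How it is judged:
On the way, in this order (a step that is already met when the one before it is completed fails the run):
1. the tab is turned at least 1.2 rad aside, the cover still in its recess ((value of joint tab above 1.2 rad or value of joint tab below -1.2 rad) and z of cover_grip in the frame of case_floor below 0.072 m and horizontal distance between cover_grip and case_floor below 0.01 m), for 0.1 s.
2. the cover is lifted clear of the case, the tab still aside ((value of joint tab above 1.2 rad or value of joint tab below -1.2 rad) and z of cover_grip in the frame of case_floor above 0.085 m), for 0.1 s.
3. the cover lies flat, handle up, in the tray, let go, the marker still in its stand (horizontal distance between cover_grip and tray_floor below 0.045 m and z of cover_grip in the frame of tray_floor below 0.026 m and angle between cover_grip's own z axis and vertical below 0.1 rad and contact force between the fingers and cover below 0.1 N and horizontal distance between marker_mid and stand_mouth below 0.02 m and height (world z) of marker_mid below 0.1 m), for 0.2 s.
4. the marker is pulled up out of its stand (z of marker_mid in the frame of stand_mouth above 0.06 m), for 0.05 s.
At the end, for the whole second after the job is handed in: Tab still 1.2 rad or more aside; cover flat (0.1 rad), handle up, on the tray's floor, within 45 mm of its centre; marker lying on the case's floor (0.22 rad of level, its middle under 22 mm above the floor, inside the cavity); both at rest and released ((value of joint tab above 1.2 rad or value of joint tab below -1.2 rad) and horizontal distance between cover_grip and tray_floor below 0.045 m and z of cover_grip in the frame of tray_floor below 0.026 m and angle between cover_grip's own z axis and vertical below 0.1 rad and contact force between the fingers and cover below 0.1 N and linear speed of each of cover, marker below 0.02 m/s and x of marker_mid in the frame of case_floor between -0.06 and 0.06 m and y of marker_mid in the frame of case_floor between -0.085 and 0.085 m and z of marker_mid in the frame of case_floor between 0 and 0.022 m and angle between marker_mid's own z axis and vertical between 1.35 and 1.8 rad and contact force between the fingers and marker below 0.1 N); the robot touches nothing.
It fails at once if the cover is forced up under the tab (not (value of joint tab above 1.2 rad or value of joint tab below -1.2 rad) and horizontal distance between cover_grip and case_floor below 0.06 m and z of cover_grip in the frame of case_floor above 0.082 m).
It fails at once if a piggy bank, the mug, the stapler or the calculator is shifted by more than 30 mm (distance of any of pig0, pig1, pig2, mug, stapler, calculator from where it was at the start of the episode above 0.03 m).
It also fails if it takes over 67 s, if anything falls off the work surface, if the arm or the gripper's body presses on something with over 40 N, if the wrist force passes 120 N, or if a joint passes its speed limit or range.

ROBOT

A 6-joint arm with a two-finger parallel gripper is mounted at the origin on the work surface. World frame = base frame: x ahead of the robot, y to its left, z up, the work surface at z = 0. Lengths are in m, angles in rad, forces in N, time in s.
With the tool pointing down it reaches from about 0.375 to 0.975 m from the base axis. Payload 3.8 kg.
Tool frame: the origin (TCP) lies midway between the tips of the shut fingers; the grasp point (between the pads) lies 19 mm behind it; z points along the fingers, y is the direction in which the jaws open and shut (so a half turn about z gives the same grasp; the last joint's range is limited). The gripper opens to 85 mm and grips with 20 to 120 N. Pads are 22 mm wide; open, the fingers measure 114 mm over their backs; the gripper's body (76 mm by 85 mm) begins 54 mm behind the grasp point. The pads swing forward as they close: fully open they stand 13 mm farther back than shut.
Start: joints at [1.275, 0.264, 1.604, -0, 1.274, -0.037], TCP at [0.173, 0.653, 0.231] pointing down, gripper open.
Joint ranges: [-2.63, 2.63], [-0.94, 2.18], [0.31, 2.57], [-1.31, 4.45], [0, 2.66], [-2.55, 2.55]. Speed limits (rad/s): [2.57, 2.57, 3.14, 3.14, 3.14, 3.14].

INTERFACE

Orientations are given as a rotation vector (axis times angle).
In Python, from workcell import bot gives the robot as it stands. The module is installed in compiled form; this text tells all that it offers.
- The arm moves only by the tool play_rows, never from a script. Its argument "series" is a list of rows, each an object with "translation": the shift along the tool's x, y, z in m, a list of three; "spin": the turn about the tool's z in units of 5 degrees (1.0 is 5 degrees). In form: [{"translation": [dx, dy, dz], "spin": spin}, ...]. A call has 1 to 5 rows; each row shifts and turns the commanded pose from where the row before left it, along the tool's axes as they then stand; what a row does not reach is not made up. A row lasts 1/10 s, in which the tool goes at most 50 mm and 8.59 degrees, less where a joint would pass 70% of its speed; a pose out of reach is approached as far as the arm can. A call is refused whole if a number of a shift passes 0.05 or a number of a turn 1, either way. A call with a gripper value outside its range is refused whole. "jaw" is the gripper's target within -1 to 1 (fully open at 1, half-way at 0, shut at -1), set as the call begins (left out, the last holds). The fingers move at their own pace and stop on an object; "force" is the grip in N (left out, the last holds). Time passes only in rows, so rows that do not move let the fingers close. It gives the time, the measured TCP pose, the force and the opening at its end, in the units of the state.
- bot.read_state(): the state, without advancing time (a new reading comes with each control period).
- bot.read_camera(name): name is "scene" or "top" or "wrist"; returns the picture (480x640x3 uint8, blue, green, red); there is no depth.
- bot.get_calibration(name): a dict with "fov_y" (degrees; the focal length in pixels is half the picture's height over the tangent of half this angle, whatever the lens; pixels are square), "cx", "cy" (the principal point, pixels), "R" (3x3) and "t" (3): a world point X has camera coordinates R X + t. Camera axes: x right, y down, z forward; pixel columns grow to the right and rows downward; lengths in m; the calibration is good to about 2 mm. A picture is of the moment at which its call begins: read the wrist's pose just before it. get_calibration takes no time and is no camera call; for the wrist camera it gives the pose at the moment of the call.
- bot.finish_job(): hands the job in, once; it reports no verdict.
The state is a dict: "time": time; "q": joint angles; "joint_vel": joint speeds; "joint_torque": joint torques, N m; "tool_pos": TCP position; "tcp_rot": TCP orientation; "wrist_force": force on the tool from outside, world axes, zero at the start; "torque": the same for the moment, N m; "width": opening from 0.0 (shut) to 1.0 (fully open).
Only numpy, scipy, OpenCV 4.12 (cv2) and the standard library are available. Lean on these libraries where they do the work, as an engineer would, in place of code of your own. Each camera call takes 0.05 s, during which the arm holds its last target. There are 200 camera calls.

## Working session

There is one attempt and no reset: what is moved stays moved. The work goes in short steps, Python scripts to look and compute and a tool call to move; the robot and the scene stay as the last step left them, time stands still between calls to the robot, and variables do not carry over. Pictures are saved under pics/ and viewed, about 8 in all and at most 12, crops included, and the job is handed in when it is done.

Besides the shell and the picture viewer there is one more tool, called as name(argument=value, ...) on one line, values as JSON. play_rows: Moves the arm, as the interface text tells. Its arguments: {"type":"object","properties":{"series":{"type":"array","items":{"type":"object","properties":{"translation":{"type":"array","items":{"type":"number"}},"spin":{"type":"number"}}}},"jaw":{"type":"number"},"force":{"type":"number"}},"required":["series"]}

```bash
mkdir -p pics; python3 - <<'E'
from workcell import bot
import cv2,numpy as np
print(bot.read_state())
for n in ("scene","top"):
    im=bot.read_camera(n); cv2.imwrite(f"pics/{n}0.png",im); c=bot.get_calibration(n); print(n,c)
E
```

```text
{'time': 0.0, 'q': array([ 1.27506885e+00,  2.64767873e-01,  1.60535713e+00, -1.77217223e-05,
        1.27366941e+00, -3.69050813e-02]), 'joint_vel': array([-0.00056106, -0.00152588,  0.00117514, -0.00094699, -0.00064301,
        0.00175788]), 'joint_torque': array([-1.46723665e-03, -5.15123212e+01, -3.67310822e+01, -1.33229819e-04,
        1.29153611e-02,  2.33404506e-05]), 'tool_pos': array([0.1725642 , 0.6518326 , 0.22996119]), 'tcp_rot': array([-0.40537019, -3.11497714,  0.00341483]), 'wrist_force': array([-0.47103829, -0.78090034, -0.65556726]), 'torque': array([ 0.02229561, -0.09024393,  0.01381553]), 'width': 1.0018928480259803}
scene {'fov_y': 55.63765676050755, 'cx': 323.2097172576007, 'cy': 237.6260415737292, 'R': array([[-0.51783757,  0.8554099 , -0.01087019],
       [ 0.45704408,  0.26589393, -0.84877036],
       [-0.72315625, -0.44449334, -0.52864989]]), 't': array([ 0.25968169, -0.16559131,  1.52689378])}
top {'fov_y': 57.8709645061652, 'cx': 318.110598732454, 'cy': 239.90153437016804, 'R': array([[-0.00299331, -0.99999295, -0.00226571],
       [-0.98774117,  0.00331024, -0.15606543],
       [ 0.15607183,  0.00177078, -0.98774412]]), 't': array([0.00342487, 0.51081038, 1.10960653])}
```

View pics/top0.png

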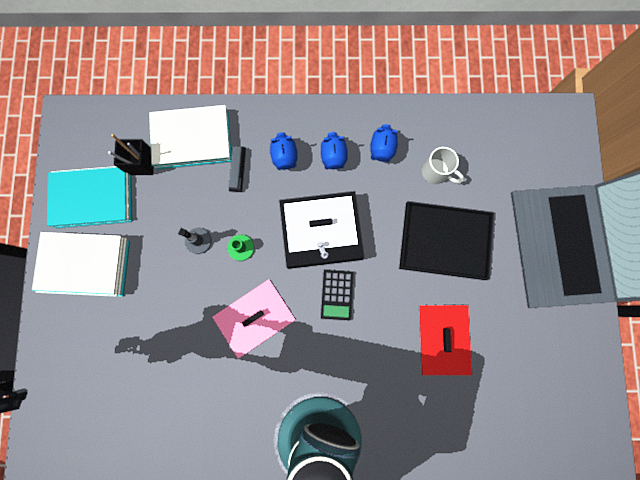

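View pics/scene0.png

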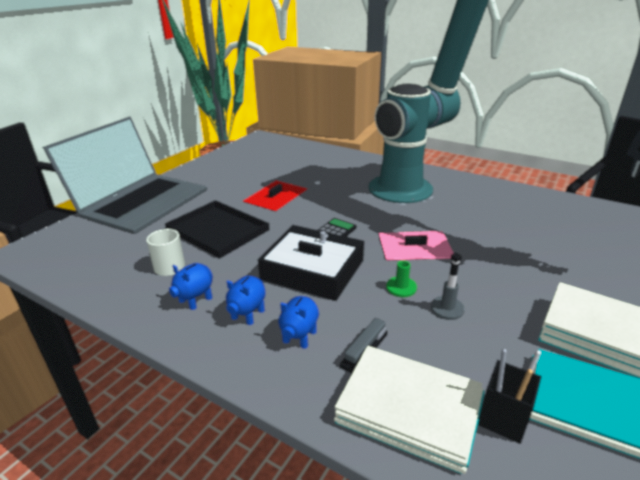

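The top view shows these candidates:
- **Cover:** aluminium plate in the black case at (320,223). The look-alikes are pink (254,318) and red (446,340).
- **Stand:** grey at (198,238) holding the marker, with its head near (183,232). The look-alike is green (240,247).
- **Tray:** black at (447,240). The laptop and black pen box are not it.
- **Tab knob:** around (323,248).

I choose the aluminium cover, the grey stand and the black tray, and will check them in a close crop.

```bash
cat > h.py <<'E'
from workcell import bot
import cv2,numpy as np
from scipy.spatial.transform import Rotation as Ro
def ray(n_or_c,px):
    c=bot.get_calibration(n_or_c) if isinstance(n_or_c,str) else n_or_c
    f=240/np.tan(np.radians(c["fov_y"]/2)); R=np.array(c["R"]);t=np.array(c["t"])
    return -R.T@t, R.T@np.array([(px[0]-c["cx"])/f,(px[1]-c["cy"])/f,1])
def onz(c,px,z):
    o,d=ray(c,px); return o+d*(z-o[2])/d[2]
def proj(c,X):
    if isinstance(c,str): c=bot.get_calibration(c)
    f=240/np.tan(np.radians(c["fov_y"]/2)); p=np.array(c["R"])@X+c["t"]
    return np.array([c["cx"]+f*p[0]/p[2],c["cy"]+f*p[1]/p[2]])
def two(c1,p1,c2,p2):
    o1,d1=ray(c1,p1);o2,d2=ray(c2,p2)
    s=np.linalg.lstsq(np.c_[d1,-d2],o2-o1,rcond=None)[0]
    a,b=o1+s[0]*d1,o2+s[1]*d2; return (a+b)/2,np.linalg.norm(a-b)
def totool(dw):
    return Ro.from_rotvec(bot.read_state()["tcp_rot"]).inv().apply(dw)
E
python3 - <<'E'
from h import *
im=cv2.imread("pics/top0.png"); hsv=cv2.cvtColor(im,cv2.COLOR_BGR2HSV)
def rect(mask,roi,z,name):
    x0,y0,x1,y1=roi; m=np.zeros_like(mask); m[y0:y1,x0:x1]=mask[y0:y1,x0:x1]
    cs,_=cv2.findContours(m,0,1); c=max(cs,key=cv2.contourArea)
    P=np.array([onz("top",p,z)[:2] for p in cv2.convexHull(c)[:,0]],np.float32)
    print(name,[np.round(v,3) for v in cv2.minAreaRect(P)])
g=hsv[...,2]
rect(((g>150)*255).astype(np.uint8),(270,180,375,280),.059,"cover .13x.18")
rect(((g<45)*255).astype(np.uint8),(390,190,505,290),.024,"tray .185x.235")
rect(((g<45)*255).astype(np.uint8),(265,180,380,280),.06,"case .179x.203")
rect(((g<45)*255).astype(np.uint8),(300,212,340,236),.085,"handle .014x.06")
a=cv2.resize(im[185:275,275:370],None,fx=4,fy=4,interpolation=cv2.INTER_CUBIC)
b=cv2.resize(im[215:260,170:265],None,fx=4,fy=4,interpolation=cv2.INTER_CUBIC)
s=cv2.imread("pics/scene0.png")[240:330,375:470]
s=cv2.resize(s,None,fx=4,fy=4,interpolation=cv2.INTER_CUBIC)
cv2.imwrite("pics/crop1.png",np.hstack([np.vstack([a,b]),np.vstack([s,np.zeros((180,380,3),np.uint8)])]))
E
```

```text
cover .13x.18 [array([ 0.538, -0.009]), array([0.277, 0.263]), np.float64(89.789)]
tray .185x.235 [array([ 0.512, -0.343]), array([0.237, 0.185]), np.float64(82.193)]
case .179x.203 [array([ 0.536, -0.006]), array([0.182, 0.199]), np.float64(6.633)]
handle .014x.06 [array([ 0.549, -0.004]), array([0.014, 0.055]), np.float64(6.632)]
```

View pics/crop1.png

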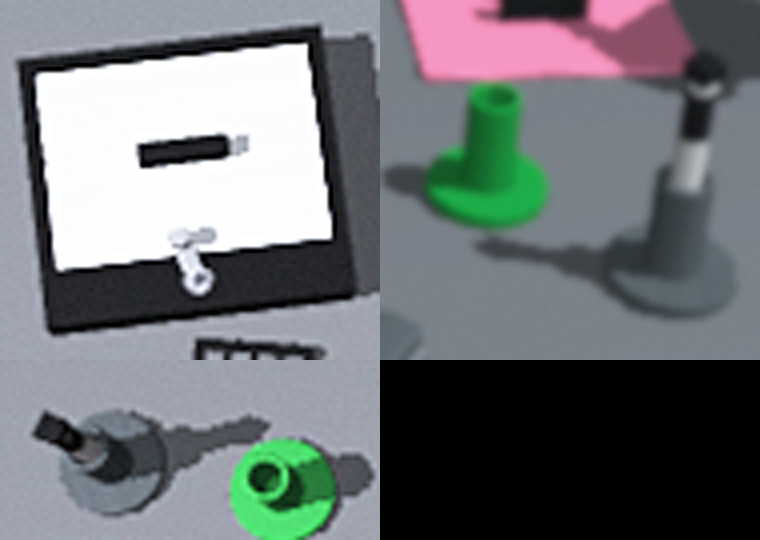

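The crop confirms the choice: aluminium cover in the black case, tab pivot at about (324,255) with its knob leaning slightly left, and the grey stand with the marker at (198,240).

```bash
python3 - <<'E'
from h import *
th=np.radians(6.6); C=np.array([.549,-.0045,.006]); X=np.array([np.cos(th),np.sin(th),0])
piv=C-.083*X; print("pivot pred",piv[:2],"seen",onz("top",(324.5,255),.065)[:2])
for z in(.065,.087): print("knob", z,onz("top",(319.2,244.2),z)[:2])
print("foot",onz("top",(198.2,240.5),.01)[:2],"mouth",onz("top",(191.2,236.2),.07)[:2],"head",onz("top",(181.8,231.2),.145)[:2])
print("foot scene",onz("scene",(375+672/4,240+270/4),.01)[:2])
s=bot.read_state(); R=Ro.from_rotvec(s["tcp_rot"]).as_matrix(); print(R.round(3))
c=bot.get_calibration("wrist"); print(c["fov_y"],R.T@(-(np.array(c["R"]).T@c["t"])-s["tool_pos"]), (np.array(c["R"])@R).round(2))
E
```

```text
pivot pred [ 0.46655006 -0.01403978] seen [ 0.46745355 -0.0145813 ]
knob 0.065 [ 0.49562155 -0.00102343]
knob 0.087 [ 0.49236847 -0.00100773]
foot [0.51502133 0.32798492] mouth [0.51687758 0.32964167] head [0.51660579 0.33048742]
foot scene [0.41772561 0.51023081]
[[-0.967  0.256 -0.001]
 [ 0.256  0.967 -0.002]
 [ 0.    -0.002 -1.   ]]
62.86314081413011 [ 0.07884456  0.00034176 -0.14194367] [[-0.    1.   -0.  ]
 [-0.95 -0.   -0.31]
 [-0.31  0.    0.95]]
```

play_rows(series=[{"translation":[-0.03,-0.0345,0.002],"spin":0},{"translation":[-0.03,-0.0345,0.002],"spin":0},{"translation":[-0.03,-0.0345,0.002],"spin":0},{"translation":[-0.03,-0.0345,0.002],"spin":0}], jaw=-0.2, force=20)

```text
time: 0.5
tool_pos: [0.2536, 0.4865, 0.2225]
tcp_rot: [-0.404, -3.115, 0.002]
wrist_force: [-0.1, 0.7, -0.5]
width: 0.398
```

play_rows(series=[{"translation":[-0.03,-0.0345,0.002],"spin":0},{"translation":[-0.03,-0.0345,0.002],"spin":0},{"translation":[-0.03,-0.0345,0.002],"spin":0},{"translation":[-0.03,-0.0345,0.002],"spin":0}])

```text
time: 0.9
tool_pos: [0.3343, 0.3224, 0.2149]
tcp_rot: [-0.405, -3.115, 0.0]
wrist_force: [0.9, -0.6, 0.3]
width: 0.399
```

play_rows(series=[{"translation":[-0.03,-0.0345,0.002],"spin":0},{"translation":[-0.03,-0.0345,0.002],"spin":0},{"translation":[-0.03,-0.0345,0.002],"spin":0},{"translation":[-0.03,-0.0345,0.002],"spin":0}])

```text
time: 1.3
tool_pos: [0.4149, 0.1583, 0.207]
tcp_rot: [0.405, 3.115, 0.0]
wrist_force: [0.2, 0.5, -0.4]
width: 0.401
```

play_rows(series=[{"translation":[-0.03,-0.0345,0.002],"spin":0},{"translation":[-0.03,-0.0345,0.002],"spin":0},{"translation":[-0.03,-0.0345,0.002],"spin":0},{"translation":[-0.03,-0.0345,0.002],"spin":0},{"translation":[0,0,0],"spin":0}])

```text
time: 1.8
tool_pos: [0.497, -0.0085, 0.1988]
tcp_rot: [0.414, 3.114, -0.003]
wrist_force: [-0.0, 0.3, 0.2]
width: 0.403
```

```bash
python3 - <<'E'
from h import *
s=bot.read_state(); c=bot.get_calibration("wrist"); im=bot.read_camera("wrist"); cv2.imwrite("pics/w1.png",im)
import pickle; pickle.dump(c,open("w1.pkl","wb"))
print(s["time"],s["tool_pos"],s["tcp_rot"],s["q"],s["width"])
for X in ([.4924,-.001,.087],[.4666,-.014,.065],[.549,-.0045,.085]): print(proj(c,np.array(X)))
E
```

```text
1.8 [ 0.49699589 -0.00845837  0.19883908] [ 4.13782253e-01  3.11367533e+00 -2.90080284e-03] [-0.06581619 -0.05240722  2.01320558 -0.00203178  1.18037642 -1.37160407] 0.4027584524207812
[334.1115049  216.54882934]
[306.45787683 178.771678  ]
[349.40535603 290.01309678]
```

View pics/w1.png

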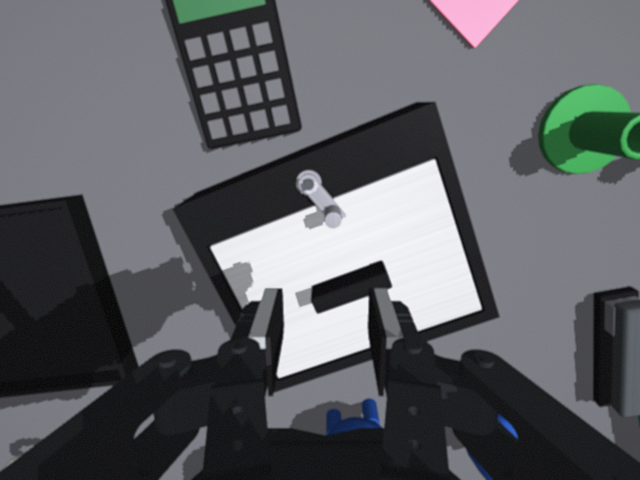

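The wrist view shows the knob top at (333,219) and the pivot at (308,182). That is within 3 px (about 2 mm) of the prediction. The handle is at about (350,289).

play_rows(series=[{"translation":[0.002,0.003,0.04],"spin":0},{"translation":[0.0025,0.003,0.04],"spin":0},{"translation":[0,0,0.03],"spin":0},{"translation":[0,0,0.018],"spin":0},{"translation":[0,0,0],"spin":0}])

```text
time: 2.35
tool_pos: [0.4888, 0.0044, 0.0679]
tcp_rot: [-0.402, -3.108, 0.0]
wrist_force: [-1.3, -0.3, 0.3]
width: 0.399
```

play_rows(series=[{"translation":[0,0,0],"spin":0},{"translation":[0,0,0],"spin":0},{"translation":[0,0,0],"spin":0},{"translation":[0,0,0],"spin":0}], jaw=-1, force=20)

```text
time: 2.75
tool_pos: [0.4912, 0.0028, 0.0719]
tcp_rot: [-0.404, -3.113, 0.002]
wrist_force: [-4.3, -2.2, -1.9]
width: 0.127
```

```bash
python3 - <<'E'
from h import *
s=bot.read_state(); p=s["tool_pos"]; R=Ro.from_rotvec(s["tcp_rot"]); print(p,s["width"],s["wrist_force"])
th0=np.radians(6.6); piv=np.array([.4678,-.0143]); v=p[:2]-piv; r=np.hypot(*v); a0=np.arctan2(v[1],v[0]); print("r",r,"tab",a0-th0)
r=.027; N=16; a1=th0-1.52
# rows in tool axes, spin +13.7/N each
ang=np.linspace(a0,a1,N+1); y=0; Rc=R
for k in range(N):
    d=np.r_[r*(np.cos(ang[k+1])-np.cos(ang[k])),r*(np.sin(ang[k+1])-np.sin(ang[k])),0]
    print(k,(Rc.inv().apply(d)*1000).round(1)); Rc=Rc*Ro.from_euler("z",0.86*5,degrees=True)
E
```

```text
[0.49117107 0.00282228 0.07192268] 0.12694123336777619 [-4.28848602 -2.23958564 -1.93398583]
r 0.02897204734370963 tab 0.5170977212379024
0 [-2.5 -2.3 -0. ]
1 [-2.4 -2.5 -0. ]
2 [-2.3 -2.6 -0. ]
3 [-2.1 -2.7  0. ]
4 [-2.  -2.8  0. ]
5 [-1.8 -2.9  0. ]
6 [-1.7 -3.   0. ]
7 [-1.5 -3.1  0. ]
8 [-1.4 -3.2  0. ]
9 [-1.2 -3.2  0. ]
10 [-1.  -3.3  0. ]
11 [-0.9 -3.3  0. ]
12 [-0.7 -3.4  0. ]
13 [-0.5 -3.4  0. ]
14 [-0.3 -3.4  0. ]
15 [-0.1 -3.4  0. ]
```

play_rows(series=[{"translation":[-0.0025,-0.0023,0],"spin":0.86},{"translation":[-0.0024,-0.0025,0],"spin":0.86},{"translation":[-0.0023,-0.0026,0],"spin":0.86},{"translation":[-0.0021,-0.0027,0],"spin":0.86}])

```text
time: 3.15
tool_pos: [0.4971, -0.0084, 0.0721]
tcp_rot: [-0.872, -3.017, -0.003]
wrist_force: [-2.1, 3.9, -4.7]
width: 0.126
```

play_rows(series=[{"translation":[-0.002,-0.0028,0],"spin":0.86},{"translation":[-0.0018,-0.0029,0],"spin":0.86},{"translation":[-0.0017,-0.003,0],"spin":0.86},{"translation":[-0.0015,-0.0031,0],"spin":0.86}])

```text
time: 3.55
tool_pos: [0.4975, -0.0219, 0.0724]
tcp_rot: [1.313, 2.851, 0.006]
wrist_force: [4.6, 5.0, -8.9]
width: 0.128
```

play_rows(series=[{"translation":[-0.0014,-0.0032,0],"spin":0.86},{"translation":[-0.0012,-0.0032,0],"spin":0.86},{"translation":[-0.001,-0.0033,0],"spin":0.86},{"translation":[-0.0009,-0.0033,0],"spin":0.86}])

```text
time: 3.95
tool_pos: [0.4916, -0.0341, 0.0726]
tcp_rot: [1.721, 2.619, 0.008]
wrist_force: [10.7, -1.1, -13.9]
width: 0.127
```

play_rows(series=[{"translation":[-0.0007,-0.0034,0],"spin":0.86},{"translation":[-0.0005,-0.0034,0],"spin":0.86},{"translation":[-0.0003,-0.0034,0],"spin":0.86},{"translation":[-0.0001,-0.0034,0],"spin":0.86},{"translation":[0,0,0],"spin":0}])

```text
time: 4.45
tool_pos: [0.4794, -0.0418, 0.0732]
tcp_rot: [2.089, 2.333, 0.005]
wrist_force: [7.7, -10.0, -12.2]
width: 0.127
```

play_rows(series=[{"translation":[0,0,0],"spin":0},{"translation":[0,0,0],"spin":0}], jaw=-0.2)

```text
time: 4.65
tool_pos: [0.4764, -0.0395, 0.0729]
tcp_rot: [2.093, 2.34, 0.003]
wrist_force: [0.1, 0.4, -0.1]
width: 0.401
```

play_rows(series=[{"translation":[0,0,-0.04],"spin":0},{"translation":[0,0,-0.04],"spin":0},{"translation":[0,0,-0.04],"spin":0},{"translation":[-0.01,0.02,-0.01],"spin":0},{"translation":[0,0,0],"spin":0}])

```text
time: 5.15
tool_pos: [0.5003, -0.0478, 0.206]
tcp_rot: [2.089, 2.336, 0.008]
wrist_force: [0.5, 0.2, 0.7]
width: 0.401
```

```bash
python3 - <<'E'
from h import *
s=bot.read_state(); c=bot.get_calibration("wrist"); im=bot.read_camera("wrist"); cv2.imwrite("pics/w2.png",im)
import pickle; pickle.dump(c,open("w2.pkl","wb"))
print(s["time"],s["tool_pos"],s["q"],s["width"]); print(Ro.from_rotvec(s["tcp_rot"]).as_matrix().round(3))
a=np.radians(6.6)-1.52
for X in ([.4678+.027*np.cos(a),-.0143+.027*np.sin(a),.087],[.4678,-.0143,.065],[.549,-.0045,.085]): print(np.round(X,3),proj(c,np.array(X)))
E
```

```text
5.15 [ 0.50028378 -0.04777317  0.20602473] [-1.44873250e-01 -5.35911231e-02  2.00065989e+00  1.60671956e-04
  1.18505975e+00 -2.56287192e-01] 0.4006768347053229
[[-0.111  0.994  0.009]
 [ 0.994  0.111 -0.001]
 [-0.002  0.009 -1.   ]]
[ 0.472 -0.041  0.087] [284.10420617 209.11763785]
[ 0.468 -0.014  0.065] [283.60102184 164.85205864]
[ 0.549 -0.004  0.085] [402.89725254 168.07743822]
```

View pics/w2.png

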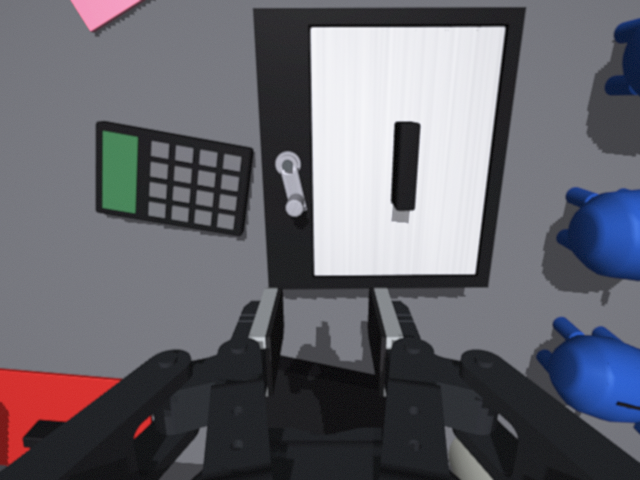

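The tab is now swung aside: pivot (288,163), knob top (294,208). The handle top is at about (408,165). I'll compute the angle and the handle position.

```bash
python3 - <<'E'
from h import *
import pickle; c=pickle.load(open("w2.pkl","rb"))
im=cv2.imread("pics/w2.png"); g=im.max(2)
k=onz(c,(294,208),.087);p=onz(c,(288,163),.067); v=(k-p)[:2]
print(k,p,np.hypot(*v),"tab",np.arctan2(v[1],v[0])-np.radians(6.6))
m=np.zeros_like(g); m[60:260,360:450]=(g[60:260,360:450]<60)*255
cs,_=cv2.findContours(m,0,1); h=max(cs,key=cv2.contourArea); r=cv2.boundingRect(h); print(r)
top=onz(c,(407,165),.085); print("handle",top)
m=((g>150)*255).astype(np.uint8); m[:,:310]=0;m[:15]=0;m[285:]=0; cs,_=cv2.findContours(m,0,1); h=max(cs,key=cv2.contourArea)
P=np.array([onz(c,q,.059)[:2] for q in h[:,0]],np.float32); print(cv2.minAreaRect(P))
E
```

```text
[ 0.47893488 -0.03940563  0.087     ] [ 0.47096697 -0.01232468  0.067     ] 0.028228805600886198 tab -1.3998371545691386
(392, 122, 27, 88)
handle [ 0.55137949 -0.00216745  0.085     ]
((0.5522523522377014, -0.004041925072669983), (0.129405215382576, 0.17909090220928192), 6.664150714874268)
```

play_rows(series=[{"translation":[0.019,0.027,0.02],"spin":0},{"translation":[0.019,0.0275,0.03],"spin":0},{"translation":[0,0,0.04],"spin":0},{"translation":[0,0,0.035],"spin":0},{"translation":[0,0,0.018],"spin":0}], jaw=0)

```text
time: 5.7
tool_pos: [0.5417, -0.0024, 0.0564]
tcp_rot: [-2.088, -2.336, 0.009]
wrist_force: [-51.7, 1.7, 151.7]
width: 0.496
```

play_rows(series=[{"translation":[0,0,0],"spin":0}])

```text
time: 5.8
tool_pos: [0.5445, -0.0028, 0.0577]
tcp_rot: [-2.092, -2.34, 0.003]
wrist_force: [0.3, -0.2, 0.2]
width: 0.498
```

play_rows(series=[{"translation":[0,0,0],"spin":0},{"translation":[0,0,0],"spin":0},{"translation":[0,0,0],"spin":0},{"translation":[0,0,0],"spin":0},{"translation":[0,0,0],"spin":0}], jaw=-1, force=60)

```text
time: 6.3
tool_pos: [0.5507, -0.0025, 0.0603]
tcp_rot: [2.089, 2.336, 0.012]
wrist_force: [10.1, 2.6, 2.1]
width: 0.152
```

The wrist force read 152 N at the end of that descent, so the fingers touched down harder than intended. I will descend slowly and let the arm settle before contact from here on.

play_rows(series=[{"translation":[0,0,-0.005],"spin":0},{"translation":[0,0,-0.008],"spin":0},{"translation":[0,0,-0.012],"spin":0},{"translation":[0,0,-0.015],"spin":0},{"translation":[0,0,-0.015],"spin":0}])

```text
time: 6.8
tool_pos: [0.5445, -0.0033, 0.1134]
tcp_rot: [-2.093, -2.34, 0.003]
wrist_force: [0.7, 0.4, -2.2]
width: 0.149
```

play_rows(series=[{"translation":[0,0,-0.02],"spin":0},{"translation":[0,0,-0.02],"spin":0},{"translation":[0,0,-0.015],"spin":0},{"translation":[0,0,-0.01],"spin":0},{"translation":[0,0,0],"spin":0}])

```text
time: 7.3
tool_pos: [0.5472, -0.0036, 0.1803]
tcp_rot: [2.093, 2.34, 0.003]
wrist_force: [-0.1, -0.4, -1.7]
width: 0.147
```

```bash
python3 - <<'E'
from h import *
s=bot.read_state(); print(s["time"],s["tool_pos"],s["width"],s["wrist_force"],s["q"]); print(Ro.from_rotvec(s["tcp_rot"]).as_matrix().round(3))
im=bot.read_camera("wrist"); t=bot.read_camera("top")
cv2.imwrite("pics/v3.png",np.hstack([cv2.resize(im,(400,300)),cv2.resize(t[150:330,200:520],(400,225)) .__class__ and cv2.copyMakeBorder(cv2.resize(t[150:330,200:520],(400,225)),0,75,0,0,0)]))
cv2.imwrite("pics/top3.png",t)
E
```

```text
7.3 [ 0.54719866 -0.00355312  0.18031978] 0.14747864380580308 [-0.09738189 -0.44668575 -1.67910804] [-5.20087261e-02  5.92784146e-02  1.93681149e+00 -6.45750466e-06
  1.14226217e+00 -1.63174606e-01]
[[-0.111  0.994  0.003]
 [ 0.994  0.111 -0.   ]
 [-0.001  0.003 -1.   ]]
```

View pics/v3.png

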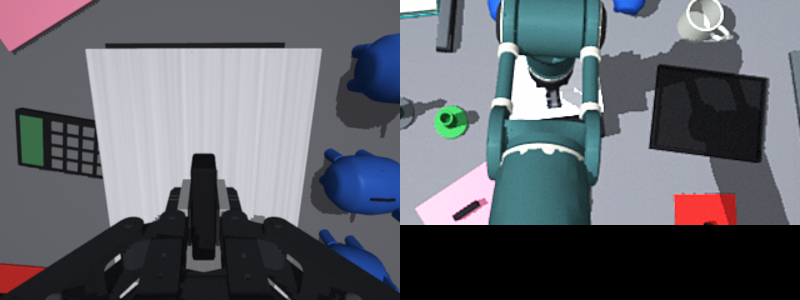

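The wrist view shows the cover held level by its handle (at about 205,205 in the left half). The tray in the top view is clear. I'll carry it over.

play_rows(series=[{"translation":[-0.018,-0.004,0],"spin":0},{"translation":[-0.03,-0.007,0],"spin":0},{"translation":[-0.035,-0.0075,0],"spin":0},{"translation":[-0.035,-0.0075,0],"spin":0},{"translation":[-0.035,-0.0075,0],"spin":0}])

```text
time: 7.9
tool_pos: [0.5286, -0.1601, 0.1766]
tcp_rot: [-2.092, -2.34, 0.002]
wrist_force: [0.6, 0.2, -2.6]
width: 0.15
```

play_rows(series=[{"translation":[-0.035,-0.0075,0],"spin":0},{"translation":[-0.035,-0.0075,0],"spin":0},{"translation":[-0.035,-0.0075,0],"spin":0},{"translation":[-0.035,-0.0075,0],"spin":0},{"translation":[-0.028,-0.006,0],"spin":0}])

```text
time: 8.4
tool_pos: [0.5114, -0.3316, 0.1764]
tcp_rot: [-2.094, -2.338, 0.001]
wrist_force: [-0.9, 0.4, -2.2]
width: 0.148
```

play_rows(series=[{"translation":[-0.012,-0.003,0.01],"spin":0.7},{"translation":[0,0,0.02],"spin":0.7},{"translation":[0,0,0.02],"spin":0.7},{"translation":[0,0,0.02],"spin":0.7},{"translation":[0,0,0],"spin":0}])

```text
time: 8.9
tool_pos: [0.5076, -0.3402, 0.1029]
tcp_rot: [-2.357, -2.062, 0.003]
wrist_force: [-0.8, 0.2, -2.3]
width: 0.152
```

```bash
python3 - <<'E'
from h import *
s=bot.read_state(); print(s["time"],s["tool_pos"],s["width"],s["wrist_force"]); R=Ro.from_rotvec(s["tcp_rot"]).as_matrix();print(R.round(3), np.degrees(np.arctan2(R[1,1],R[0,1])))
print(totool(np.array([.512,-.343,s["tool_pos"][2]])-s["tool_pos"]))
E
```

```text
8.9 [ 0.50760616 -0.34015443  0.10291795] 0.1518595001313017 [-0.84703439  0.22461166 -2.29567451]
[[ 0.133  0.991 -0.008]
 [ 0.991 -0.133  0.006]
 [ 0.005 -0.009 -1.   ]] -7.652472166984926
[-2.23489733e-03  4.73344921e-03 -5.27493799e-05]
```

play_rows(series=[{"translation":[-0.002,0.004,0.018],"spin":0},{"translation":[0,0,0.018],"spin":0},{"translation":[0,0,0.018],"spin":0},{"translation":[0,0,0.012],"spin":0},{"translation":[0,0,0.006],"spin":0}])

```text
time: 9.4
tool_pos: [0.5144, -0.3446, 0.0348]
tcp_rot: [-2.362, -2.069, 0.001]
wrist_force: [-0.3, 0.2, -1.6]
width: 0.151
```

play_rows(series=[{"translation":[0,0,0],"spin":0},{"translation":[0,0,0],"spin":0},{"translation":[0,0,0.003],"spin":0},{"translation":[0,0,0.003],"spin":0},{"translation":[0,0,0],"spin":0}])

```text
time: 9.9
tool_pos: [0.5147, -0.3449, 0.0303]
tcp_rot: [-2.364, -2.069, 0.0]
wrist_force: [-0.9, 0.1, -2.2]
width: 0.151
```

play_rows(series=[{"translation":[0,0,0.004],"spin":0},{"translation":[0,0,0.004],"spin":0},{"translation":[0,0,0.003],"spin":0},{"translation":[0,0,0.002],"spin":0},{"translation":[0,0,0],"spin":0}])

```text
time: 10.4
tool_pos: [0.5144, -0.3447, 0.0167]
tcp_rot: [-2.363, -2.068, 0.0]
wrist_force: [-0.0, 0.0, -1.2]
width: 0.15
```

play_rows(series=[{"translation":[0,0,0.001],"spin":0},{"translation":[0,0,0.001],"spin":0},{"translation":[0,0,0.001],"spin":0},{"translation":[0,0,0],"spin":0}])

```text
time: 10.8
tool_pos: [0.5147, -0.3449, 0.0142]
tcp_rot: [-2.364, -2.069, 0.0]
wrist_force: [-0.5, 0.0, -2.0]
width: 0.151
```

play_rows(series=[{"translation":[0,0,0.001],"spin":0},{"translation":[0,0,0.001],"spin":0},{"translation":[0,0,0],"spin":0}])

```text
time: 11.1
tool_pos: [0.5147, -0.3449, 0.0121]
tcp_rot: [-2.364, -2.069, 0.0]
wrist_force: [0.7, 0.3, -1.3]
width: 0.153
```

play_rows(series=[{"translation":[0,0,0],"spin":0},{"translation":[0,0,0],"spin":0},{"translation":[0,0,0],"spin":0},{"translation":[0,0,-0.003],"spin":0},{"translation":[0,0,-0.005],"spin":0}], jaw=-0.1)

```text
time: 11.6
tool_pos: [0.5146, -0.3449, 0.0203]
tcp_rot: [-2.364, -2.068, 0.0]
wrist_force: [-0.6, -0.3, 0.8]
width: 0.448
```

play_rows(series=[{"translation":[0,0,-0.02],"spin":0},{"translation":[0,0,-0.04],"spin":0},{"translation":[0,0,-0.045],"spin":0},{"translation":[0,0,-0.045],"spin":0},{"translation":[0,0,-0.045],"spin":0}])

```text
time: 12.1
tool_pos: [0.5146, -0.3449, 0.2177]
tcp_rot: [2.364, 2.068, 0.0]
wrist_force: [1.5, 0.3, -0.1]
width: 0.453
```

```bash
python3 - <<'E'
from h import *
s=bot.read_state(); print(s["time"],s["tool_pos"],s["width"],s["wrist_force"],s["q"]); 
im=bot.read_camera("wrist"); cv2.imwrite("pics/v4.png",cv2.resize(im,(400,300)))
E
```

```text
12.1 [ 0.51460888 -0.34485707  0.2176709 ] 0.45288651006069397 [ 1.54785124  0.34918941 -0.11174817] [-6.30590626e-01  1.68372074e-01  1.74439125e+00 -2.83627525e-05
  1.22817149e+00 -4.97453962e-01]
```

View pics/v4.png

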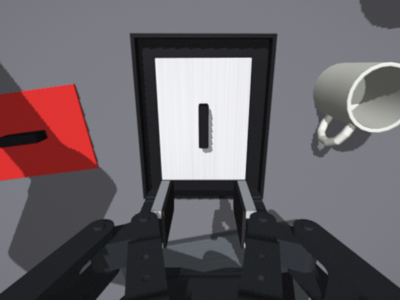

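The cover lies flat in the tray, handle up (centre about (204,120)), with the mug clear to the right. Next I move over the marker.

play_rows(series=[{"translation":[0.0445,-0.0059,-0.002],"spin":0},{"translation":[0.0445,-0.0059,-0.002],"spin":0},{"translation":[0.0445,-0.0059,-0.002],"spin":0},{"translation":[0.0445,-0.0059,-0.002],"spin":0},{"translation":[0.0445,-0.0059,-0.002],"spin":0}])

```text
time: 12.65
tool_pos: [0.5148, -0.119, 0.2258]
tcp_rot: [2.364, 2.068, 0.001]
wrist_force: [0.2, 0.6, 0.0]
width: 0.451
```

play_rows(series=[{"translation":[0.0445,-0.0059,-0.002],"spin":0},{"translation":[0.0445,-0.0059,-0.002],"spin":0},{"translation":[0.0445,-0.0059,-0.002],"spin":0},{"translation":[0.0445,-0.0059,-0.002],"spin":0},{"translation":[0.0445,-0.0059,-0.002],"spin":0}])

```text
time: 13.15
tool_pos: [0.5151, 0.1057, 0.236]
tcp_rot: [2.364, 2.068, 0.002]
wrist_force: [0.5, -0.3, -0.2]
width: 0.449
```

play_rows(series=[{"translation":[0.0445,-0.0059,-0.002],"spin":0},{"translation":[0.0445,-0.0059,-0.002],"spin":0},{"translation":[0.0445,-0.0059,-0.002],"spin":0},{"translation":[0.0445,-0.0059,-0.002],"spin":0},{"translation":[0.0445,-0.0059,-0.002],"spin":0}])

```text
time: 13.65
tool_pos: [0.5154, 0.3303, 0.2459]
tcp_rot: [2.364, 2.069, 0.002]
wrist_force: [1.2, -0.6, 0.5]
width: 0.449
```

play_rows(series=[{"translation":[0,0,0],"spin":-0.95},{"translation":[0,0,0],"spin":-0.95},{"translation":[0,0,0],"spin":-0.95},{"translation":[0,0,0],"spin":0},{"translation":[0,0,0],"spin":0}])

```text
time: 14.15
tool_pos: [0.5157, 0.3283, 0.2455]
tcp_rot: [2.092, 2.344, 0.0]
wrist_force: [0.3, 0.5, 0.1]
width: 0.448
```

```bash
python3 - <<'E'
from h import *
import pickle
s=bot.read_state(); c=bot.get_calibration("wrist"); im=bot.read_camera("wrist"); cv2.imwrite("pics/w5.png",im); pickle.dump(c,open("w5.pkl","wb"))
print(s["time"],s["tool_pos"],s["q"]); R=Ro.from_rotvec(s["tcp_rot"]).as_matrix(); print(R.round(3))
for X in ([.516,.329,.145],[.516,.329,.07]): print(proj(c,np.array(X)))
t=bot.read_camera("top"); cv2.imwrite("pics/top5.png",t)
E
```

```text
14.15 [0.5156704  0.32832011 0.24548547] [ 5.26235612e-01  1.35863872e-01  1.72982141e+00 -3.65605641e-05
  1.27559037e+00  4.12599785e-01]
[[-0.113  0.994  0.   ]
 [ 0.994  0.113  0.   ]
 [ 0.     0.    -1.   ]]
[325.80776049 230.58794474]
[325.73880406 202.73378139]
```

View pics/w5.png

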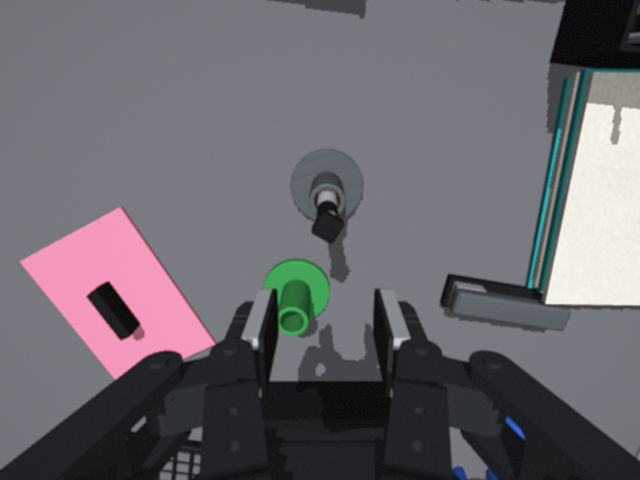

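The head is at about (328,229), a square turned about 33° in the picture, and it matches the prediction. I'll align the jaws to it and descend.

play_rows(series=[{"translation":[0.0015,0.0015,0.012],"spin":0.94},{"translation":[0,0,0.012],"spin":0.94},{"translation":[0,0,0.012],"spin":0.94},{"translation":[0,0,0.012],"spin":0.94},{"translation":[0,0,0.012],"spin":0.94}])

```text
time: 14.75
tool_pos: [0.5171, 0.3298, 0.185]
tcp_rot: [2.528, 1.865, 0.0]
wrist_force: [-0.1, 0.4, 0.6]
width: 0.451
```

play_rows(series=[{"translation":[0,0,0.012],"spin":0.94},{"translation":[0,0,0.012],"spin":0.94},{"translation":[0,0,0.008],"spin":0},{"translation":[0,0,0],"spin":0},{"translation":[0,0,0],"spin":0}])

```text
time: 15.25
tool_pos: [0.5171, 0.33, 0.1535]
tcp_rot: [2.667, 1.66, 0.0]
wrist_force: [0.0, 0.3, -0.5]
width: 0.452
```

play_rows(series=[{"translation":[0,0,0.008],"spin":0},{"translation":[0,0,0.008],"spin":0},{"translation":[0,0,0.005],"spin":0},{"translation":[0,0,0.003],"spin":0},{"translation":[0,0,0],"spin":0}])

```text
time: 15.75
tool_pos: [0.5165, 0.3297, 0.1284]
tcp_rot: [-2.668, -1.658, 0.002]
wrist_force: [0.7, 1.0, -0.2]
width: 0.448
```

play_rows(series=[{"translation":[0,0,0],"spin":0},{"translation":[0,0,0],"spin":0},{"translation":[0,0,0],"spin":0},{"translation":[0,0,0],"spin":0},{"translation":[0,0,0],"spin":0}], jaw=-1, force=25)

```text
time: 16.25
tool_pos: [0.5172, 0.3301, 0.1296]
tcp_rot: [2.668, 1.658, 0.001]
wrist_force: [-0.2, -1.3, -0.0]
width: 0.19
```

play_rows(series=[{"translation":[0,0,-0.01],"spin":0},{"translation":[0,0,-0.025],"spin":0},{"translation":[0,0,-0.035],"spin":0},{"translation":[0,0,-0.035],"spin":0},{"translation":[0,0,-0.03],"spin":0}])

```text
time: 16.75
tool_pos: [0.5173, 0.3302, 0.2671]
tcp_rot: [2.668, 1.658, 0.003]
wrist_force: [-0.1, 0.7, -0.1]
width: 0.192
```

play_rows(series=[{"translation":[0,0,-0.015],"spin":-0.94},{"translation":[0,0,0],"spin":-0.94},{"translation":[0,0,0],"spin":-0.94},{"translation":[0,0,0],"spin":-0.94},{"translation":[0,0,0],"spin":-0.94}])

```text
time: 17.25
tool_pos: [0.517, 0.33, 0.2802]
tcp_rot: [2.271, 2.171, 0.001]
wrist_force: [-0.2, 0.6, -0.1]
width: 0.189
```

play_rows(series=[{"translation":[0,0,0],"spin":-0.94},{"translation":[0,0,0],"spin":-0.94},{"translation":[0,0,0],"spin":0},{"translation":[0,0,0],"spin":0}])

```text
time: 17.65
tool_pos: [0.517, 0.33, 0.2798]
tcp_rot: [2.092, 2.344, 0.001]
wrist_force: [0.6, -0.2, -0.2]
width: 0.189
```

```bash
cat > case.py <<'E'
from h import *
th=np.radians(6.6); C=np.array([.551,-.004]); ex=np.array([np.cos(th),np.sin(th)]); ey=np.array([-ex[1],ex[0]])
def W(x,y,z): return np.r_[C+x*ex+y*ey,z]
def inC(p): d=np.array(p[:2])-C; return np.r_[d@ex,d@ey,p[2]]
E
python3 - <<'E'
from case import *
s=bot.read_state(); p=s["tool_pos"]; R=Ro.from_rotvec(s["tcp_rot"]).as_matrix();print(s["time"],p,s["width"],s["wrist_force"]);print(R.round(3))
print("in case",inC(p),"to y=40:",totool(W(0,.04,.28)-p))
im=bot.read_camera("wrist"); cv2.imwrite("pics/v6.png",cv2.resize(im,(400,300)))
E
```

```text
17.65 [0.51701092 0.33000344 0.27975771] 0.18938142011594142 [ 0.56018074 -0.24660758 -0.22048401]
[[-0.113  0.994  0.   ]
 [ 0.994  0.113  0.   ]
 [ 0.     0.    -1.   ]]
in case [0.00462558 0.33569653 0.27975771] to y=40: [-2.95703394e-01 -4.16093701e-03 -2.86219172e-04]
```

View pics/v6.png

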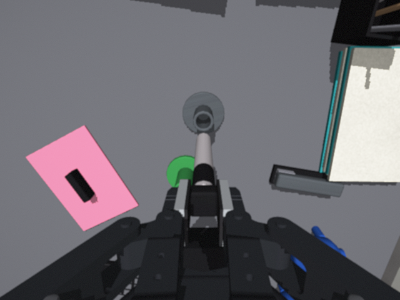

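The marker hangs straight from the jaws (head at (204,190), tip at about (203,130)) and the stand is empty. I'll carry it over the case, lower the tip just inside the cavity, and tilt it against the +y rim.

play_rows(series=[{"translation":[-0.02,-0.002,0],"spin":0},{"translation":[-0.035,-0.002,0],"spin":0},{"translation":[-0.04,0,0],"spin":0},{"translation":[-0.04,0,0],"spin":0},{"translation":[-0.04,0,0],"spin":0}])

```text
time: 18.2
tool_pos: [0.5329, 0.1534, 0.2794]
tcp_rot: [2.09, 2.345, -0.0]
wrist_force: [1.0, 0.3, -1.1]
width: 0.188
```

play_rows(series=[{"translation":[-0.04,0,0],"spin":0},{"translation":[-0.04,0,0],"spin":0},{"translation":[-0.03,0,0],"spin":0},{"translation":[-0.011,0,0],"spin":0},{"translation":[0,0,0],"spin":0}])

```text
time: 18.7
tool_pos: [0.547, 0.0338, 0.2794]
tcp_rot: [2.094, 2.342, -0.0]
wrist_force: [0.2, 0.1, -0.1]
width: 0.193
```

play_rows(series=[{"translation":[0,0,0.025],"spin":0},{"translation":[0,0,0.035],"spin":0},{"translation":[0,0,0.035],"spin":0},{"translation":[0,0,0.02],"spin":0},{"translation":[0,0,0.01],"spin":0}])

```text
time: 19.2
tool_pos: [0.5451, 0.0369, 0.1515]
tcp_rot: [-2.086, -2.344, 0.004]
wrist_force: [-1.4, 1.1, -0.4]
width: 0.187
```

play_rows(series=[{"translation":[0,0,0],"spin":0},{"translation":[0,0,0],"spin":0}])

```text
time: 19.4
tool_pos: [0.5479, 0.0362, 0.1554]
tcp_rot: [2.088, 2.346, 0.002]
wrist_force: [-0.3, -0.2, 0.7]
width: 0.191
```

```bash
python3 - <<'E'
from case import *
s=bot.read_state(); p=s["tool_pos"]; print(s["time"],inC(p),s["wrist_force"],s["width"])
E
```

```text
19.4 [0.00157435 0.04028438 0.15541354] [-0.30641452 -0.20955359  0.7138452 ] 0.19120064976677584
```

play_rows(series=[{"translation":[0.012,0,0],"spin":0},{"translation":[0.012,0,0],"spin":0},{"translation":[0.012,0,0],"spin":0},{"translation":[0.008,0,0],"spin":0},{"translation":[0.008,0,0],"spin":0}])

```text
time: 19.9
tool_pos: [0.5414, 0.0878, 0.1549]
tcp_rot: [2.087, 2.346, 0.0]
wrist_force: [0.5, -2.3, 1.3]
width: 0.193
```

play_rows(series=[{"translation":[0.008,0,0],"spin":0},{"translation":[0.008,0,0],"spin":0},{"translation":[0.008,0,0],"spin":0},{"translation":[0.008,0,0],"spin":0},{"translation":[0.008,0,0],"spin":0}])

```text
time: 20.4
tool_pos: [0.5363, 0.1274, 0.1541]
tcp_rot: [-2.089, -2.346, 0.001]
wrist_force: [-0.2, -2.3, -0.1]
width: 0.191
```

play_rows(series=[{"translation":[0.008,0,0],"spin":0},{"translation":[0,0,0],"spin":0},{"translation":[-0.01,0,-0.01],"spin":0},{"translation":[-0.02,0,-0.02],"spin":0},{"translation":[0,0,0],"spin":0}])

```text
time: 20.9
tool_pos: [0.5416, 0.1036, 0.1879]
tcp_rot: [2.089, 2.341, 0.007]
wrist_force: [0.7, 0.6, 0.2]
width: 0.189
```

```bash
python3 - <<'E'
from case import *
s=bot.read_state(); p=s["tool_pos"]; print(s["time"],inC(p),s["wrist_force"],s["width"])
im=bot.read_camera("scene"); cv2.imwrite("pics/s7.png",cv2.resize(im[150:330,230:470],None,fx=2.5,fy=2.5)); print(proj("scene",p+[0,0,.009]))
w=bot.read_camera("wrist"); cv2.imwrite("pics/w7.png",w)
E
```

```text
20.9 [0.00298784 0.10796742 0.18789105] [0.70412286 0.55674497 0.24549544] 0.18860638386891407
[353.55224795 211.01104548]
```

View pics/s7.png

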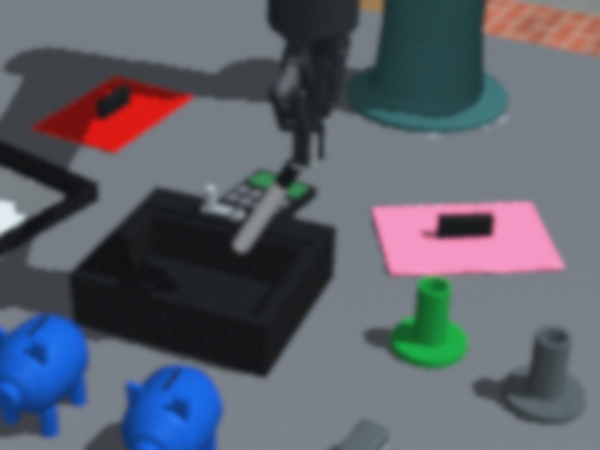

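The marker is tilted in the jaws. Its tip is at crop pixel (240,245), about (326,248) in the full picture, above the cavity.

```bash
python3 - <<'E'
from case import *
p=bot.read_state()["tool_pos"]; pc=inC(p); x0=pc[0]
o,d=ray("scene",(326,248)); n=np.r_[ex,0]; k=(np.r_[C,0]@n+x0-o@n)/(d@n); t=inC(o+k*d); P=np.array([x0,pc[1],pc[2]+.009]); v=t-P
print("tip",t,"len",np.hypot(v[1],v[2]),"tilt",np.degrees(np.arctan2(-v[1],-v[2])))
L=.128;
# phase path: bottom corner at y=-.070,z=.010; pivot on circle
R=Ro.from_rotvec(bot.read_state()["tcp_rot"])
for a in (32,40,50,60,70,78,84): print(a,"TCP y,z",round(-.074+L*np.sin(np.radians(a)),4),round(.010+L*np.cos(np.radians(a))-.009,4))
E
```

```text
tip [0.00137348 0.04080979 0.08253385] len 0.13110046204911022 tilt 31.483980564233924
32 TCP y,z -0.0062 0.1096
40 TCP y,z 0.0083 0.0991
50 TCP y,z 0.0241 0.0833
60 TCP y,z 0.0369 0.065
70 TCP y,z 0.0463 0.0448
78 TCP y,z 0.0512 0.0276
84 TCP y,z 0.0533 0.0144
```

play_rows(series=[{"translation":[-0.02,-0.002,0],"spin":0},{"translation":[-0.035,0,0],"spin":0},{"translation":[-0.035,0,0],"spin":0},{"translation":[-0.024,0,0.01],"spin":0},{"translation":[0,0,0.02],"spin":0}])

```text
time: 21.5
tool_pos: [0.5517, -0.0108, 0.1551]
tcp_rot: [2.091, 2.341, 0.003]
wrist_force: [0.4, 0.6, 0.1]
width: 0.187
```

play_rows(series=[{"translation":[0,0,0.02],"spin":0},{"translation":[0,0,0.015],"spin":0},{"translation":[0,0,0.006],"spin":0},{"translation":[0,0,0],"spin":0},{"translation":[0,0,0],"spin":0}])

```text
time: 22.0
tool_pos: [0.5503, -0.008, 0.1133]
tcp_rot: [-2.089, -2.347, 0.0]
wrist_force: [-0.4, -0.1, 0.3]
width: 0.193
```

```bash
python3 - <<'E'
from case import *
s=bot.read_state(); p=s["tool_pos"]; print(s["time"],inC(p),s["wrist_force"],s["width"])
E
```

```text
22.0 [-0.00114718 -0.00387125  0.11333493] [-0.35522061 -0.0731742   0.27432012] 0.1925179325503848
```

play_rows(series=[{"translation":[0.001,0,0.005],"spin":0},{"translation":[0.004,0,0.005],"spin":0},{"translation":[0.006,0,0.006],"spin":0},{"translation":[0.008,0,0.008],"spin":0},{"translation":[0.008,0,0.008],"spin":0}])

```text
time: 22.5
tool_pos: [0.55, 0.02, 0.0844]
tcp_rot: [2.087, 2.343, 0.008]
wrist_force: [0.3, 0.6, 3.8]
width: 0.192
```

play_rows(series=[{"translation":[0.006,0,0.009],"spin":0},{"translation":[0.006,0,0.009],"spin":0},{"translation":[0.005,0,0.01],"spin":0},{"translation":[0.004,0,0.01],"spin":0},{"translation":[0,0,0],"spin":0}])

```text
time: 23.0
tool_pos: [0.5433, 0.0394, 0.0414]
tcp_rot: [-2.087, -2.346, 0.004]
wrist_force: [0.8, 0.1, 0.9]
width: 0.188
```

```bash
python3 - <<'E'
from case import *
s=bot.read_state(); p=s["tool_pos"]; print(s["time"],inC(p),s["wrist_force"],s["width"])
im=bot.read_camera("scene"); a=cv2.resize(im[170:310,250:390],(420,420))
w=bot.read_camera("wrist"); cv2.imwrite("pics/s8.png",np.hstack([a,cv2.resize(w,(380,285))[:285] if 0 else cv2.copyMakeBorder(cv2.resize(w,(380,285)),0,135,0,0,0)]))
E
```

```text
23.0 [-0.00269046  0.04399178  0.04135395] [0.78483164 0.11335591 0.91949587] 0.1883481046199201
```

View pics/s8.png

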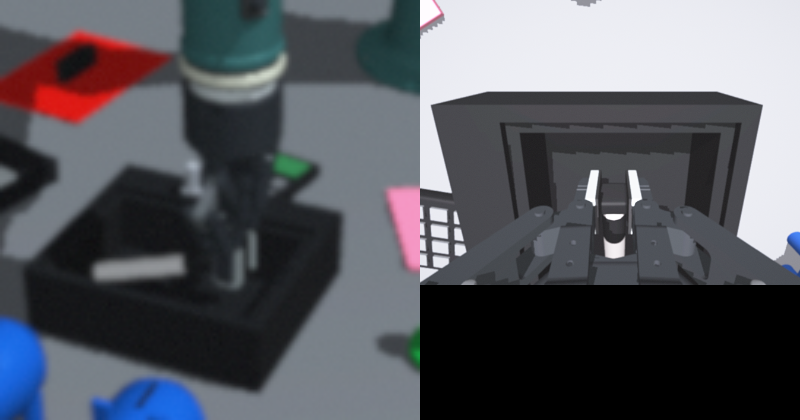

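The marker is nearly lying down, with its tip on the floor towards -y. I'll continue down gently.

play_rows(series=[{"translation":[0.003,0,0.007],"spin":0},{"translation":[0.002,0,0.006],"spin":0},{"translation":[0.001,0,0.005],"spin":0},{"translation":[0,0,0.003],"spin":0},{"translation":[0,0,0],"spin":0}])

```text
time: 23.6
tool_pos: [0.5435, 0.0452, 0.0216]
tcp_rot: [-2.089, -2.346, 0.001]
wrist_force: [-0.5, 1.3, 2.0]
width: 0.191
```

play_rows(series=[{"translation":[0,0,0],"spin":0},{"translation":[0,0,0],"spin":0}])

```text
time: 23.8
tool_pos: [0.5439, 0.0451, 0.0223]
tcp_rot: [-2.09, -2.346, 0.0]
wrist_force: [-0.9, 0.2, 1.8]
width: 0.191
```

play_rows(series=[{"translation":[0,0,0.003],"spin":0},{"translation":[0,0,0.003],"spin":0},{"translation":[0,0,0.002],"spin":0},{"translation":[0,0,0],"spin":0},{"translation":[0,0,0],"spin":0}])

```text
time: 24.3
tool_pos: [0.544, 0.0452, 0.0141]
tcp_rot: [-2.089, -2.346, 0.0]
wrist_force: [0.3, 0.9, 1.3]
width: 0.19
```

play_rows(series=[{"translation":[0,0,0.001],"spin":0},{"translation":[0,0,0.001],"spin":0},{"translation":[0,0,0],"spin":0}])

```text
time: 24.6
tool_pos: [0.544, 0.0452, 0.0122]
tcp_rot: [-2.089, -2.346, 0.0]
wrist_force: [-0.5, 1.0, 0.8]
width: 0.189
```

play_rows(series=[{"translation":[0,0,0],"spin":0},{"translation":[0,0,0],"spin":0},{"translation":[0,0,0],"spin":0}], jaw=-0.3)

```text
time: 24.9
tool_pos: [0.5436, 0.0451, 0.012]
tcp_rot: [-2.089, -2.346, 0.001]
wrist_force: [0.0, 0.1, -0.7]
width: 0.348
```

play_rows(series=[{"translation":[0,0,-0.005],"spin":0},{"translation":[0,0,-0.015],"spin":0},{"translation":[0,0,-0.03],"spin":0},{"translation":[0,0,-0.04],"spin":0},{"translation":[0,0,-0.04],"spin":0}])

```text
time: 25.4
tool_pos: [0.5437, 0.0452, 0.1445]
tcp_rot: [2.089, 2.346, -0.0]
wrist_force: [1.0, 0.4, 0.9]
width: 0.345
```

play_rows(series=[{"translation":[0.03,0,-0.04],"spin":0},{"translation":[0.03,0,-0.02],"spin":0},{"translation":[0.02,0,0],"spin":0},{"translation":[0,0,0],"spin":0},{"translation":[0,0,0],"spin":0}])

```text
time: 25.9
tool_pos: [0.5346, 0.1247, 0.2032]
tcp_rot: [2.087, 2.347, 0.0]
wrist_force: [0.4, -0.8, -0.4]
width: 0.349
```

```bash
python3 - <<'E'
from case import *
import pickle
s=bot.read_state(); c=bot.get_calibration("wrist"); p=s["tool_pos"]; print(s["time"],inC(p),s["wrist_force"],s["width"])
w=bot.read_camera("wrist"); t=bot.read_camera("top"); cv2.imwrite("pics/w9.png",w); cv2.imwrite("pics/top9.png",t); pickle.dump(c,open("w9.pkl","wb"))
cv2.imwrite("pics/f9.png",np.vstack([cv2.resize(w,(400,300)),cv2.resize(t[110:300,220:510],(400,262))]))
E
```

```text
25.9 [-0.0014459   0.12975961  0.20315274] [ 0.42224716 -0.83578305 -0.44942195] 0.34906823303401957
```

View pics/f9.png

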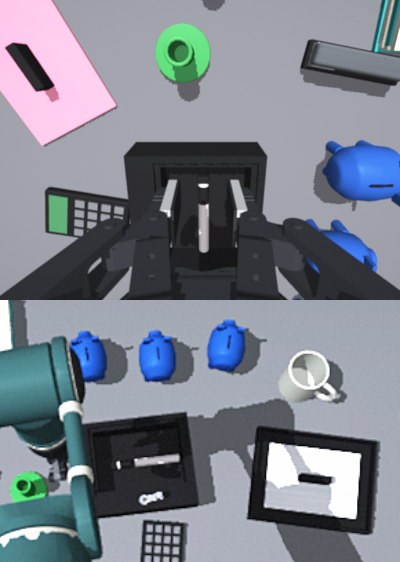

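The marker lies in the cavity from about (303,228) to (349,227) in the top picture. The tab is still along the rim, the cover is in the tray, and the bystanders are in place. I'll do a numeric check and then hand in.

```bash
python3 - <<'E'
from case import *
a,b=[inC(onz("top",q,.0145)) for q in((303.4,228.2),(349,226.7))]; print("ends",a,b,"len",np.linalg.norm(a-b),"mid",(a+b)/2)
t=cv2.imread("pics/top9.png"); t0=cv2.imread("pics/top0.png")
m=(t[190:290,390:505].max(2)>190).astype(np.uint8); cs,_=cv2.findContours(m,0,1); h=cv2.convexHull(max(cs,key=cv2.contourArea))[:,0]+[390,190]
print("cover",cv2.minAreaRect(np.array([onz("top",q,.01)[:2] for q in h],np.float32)))
for n,lo,hi,r in (("pigs",(100,100,30),(130,255,255),(110,180,260,410)),):
    for im in(t0,t):
        k=cv2.inRange(cv2.cvtColor(im,cv2.COLOR_BGR2HSV),lo,hi)[r[0]:r[1],r[2]:r[3]]; _,_,st,ce=cv2.connectedComponentsWithStats(k); print(n,[c.round(1) for c,s in zip(ce[1:],st[1:]) if s[4]>100])
s=bot.read_state(); print(s["time"],np.abs(s["joint_vel"]).max())
bot.finish_job()
E
```

```text
ends [0.00150592 0.04589644 0.0145    ] [-0.00905256 -0.07777387  0.0145    ] len 0.1241202116194678 mid [-0.00377332 -0.01593871  0.0145    ]
cover ((0.5132205486297607, -0.34564638137817383), (0.18157248198986053, 0.13187432289123535), 82.48002624511719)
pigs [array([123.8,  33.4]), array([23.1, 41.4]), array([73.7, 41.2])]
pigs [array([123.7,  33.4]), array([24.8, 40.3]), array([73.6, 41.1])]
26.0 0.00853011588039604
the job is handed in; nothing more can be done
```

I handed the job in at 26 s with every step done, but one force reading may count as a failure. While I lowered the open fingers onto the cover's handle, the wrist force read 152 N at one moment, and the limit is 120 N. I came down too fast and the fingers probably touched the cover. The force was back near zero 0.1 s later, and I made the later approaches slowly.

I swung the tab aside, laid the cover in the tray, and lowered the marker into the case by tilting it in the jaws against the case's rim and floor. The last checks showed:

- **Tab:** it measured about -1.40 rad after I let go. The final picture shows it still along the rim, but I did not measure it again.
- **Cover:** it lies in the tray, handle up, about 3 mm from the tray's centre. Its measured size of 182 × 132 mm fits a plate lying flat.
- **Marker:** it lies in the cavity with its middle about 4 mm across and 16 mm along from the case's centre. My pixel estimate gave a length of 124 mm instead of 135, probably because the black head is hard to see against the black floor.
- **Bystanders:** the piggy banks' image centres moved less than 2 pixels, about 4 mm. The largest shift was on the one the arm partly hid. The mug and calculator looked unmoved in the last pictures. The stapler I saw only partly, and I did not measure any of these three.
- **Robot:** the gripper was clear of everything and the arm was still.

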